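Pack the L-brackets in the tray

TASK

Pack the two L-shaped steel brackets into the empty shallow white tray, turning them so that they interlock and fill it: both lie flat on the tray's floor, posts up, side by side and not one upon the other, and let go. The straight and the T-shaped bracket lying about are not needed.

Things in the scene. Friction and masses are not known exactly. Their poses are not given: they have to be found in the camera images.
- bracket_a (a point): L-shaped dark steel bracket: flat plate 8 mm thick, two legs 84 mm long outside and 34 mm wide; square post 18 x 18 mm near the outer corner, sides parallel to the legs, top 56 mm above the underside. Point: on the post's axis, 34 mm above the underside. z up, legs along +x and +y: outer corner at (-22, -22) mm, leg ends at +62 mm. Any yaw. 0.11 to 0.22 kg.
- bracket_b (a point): The second L, identical to bracket_a in shape, size, point and axes; the two are interchangeable. A straight and a T-shaped bracket with the same post lie about as bystanders; the four may be in each other's places left and right of the tray.
- tray_floor (a point): Fixed white tray. Point: centre of the inner floor, 4 mm above the board; z up. Inside 142 mm along x, 100 mm along y; walls 5 mm thick, 10 mm high above the floor. The L's fit only half a turn apart, outer corners in opposite tray corners, legs parallel to the walls: posts at about (-41, -20) and (41, 20) mm, or (41, -20) and (-41, 20) mm, leaving 8 mm of play.

How it is judged:
By the outcome, as a careful person would: the job done as asked, in the order asked, and still so for the second after the job is handed in, with the robot touching nothing.
It also fails if it takes over 53 s, if anything falls off the work surface, if the arm or the gripper's body presses on something with over 40 N, if the wrist force passes 120 N, or if a joint passes its speed limit or range.

ROBOT

A 6-joint arm with a two-finger parallel gripper is mounted at the origin on the work surface. World frame = base frame: x ahead of the robot, y to its left, z up, the work surface at z = 0. Lengths are in mm, angles in rad, forces in N, time in s.
With the tool pointing down it reaches from about 350 to 850 mm from the base axis. Payload 8.1 kg.
Tool frame: the origin (TCP) lies between the finger pads; the fingertips stand 8 mm ahead of it and the grasp point (between the pads) lies 11 mm behind it; x points along the fingers, z is the direction in which the jaws open and shut, and the axes are right-handed (so a half turn about x gives the same grasp; the last joint's range is limited). The gripper opens to 93 mm and grips with 3 to 60 N. Pads are 15 mm wide; open, the fingers measure 128 mm over their backs; the gripper's body (75 mm by 188 mm) begins 65 mm behind the grasp point.
Start: joints at [1.247, 0.13, 1.488, -0, 1.523, -0.085], TCP at [141.9, 582.983, 226.635] pointing down, gripper open.
Joint ranges: [-2.96, 2.96], [-0.89, 2.26], [0.02, 2.5], [-1.34, 4.48], [0, 2.73], [-2.66, 2.66]. Speed limits (rad/s): [2.39, 2.39, 2.79, 3.14, 3.14, 3.14].

INTERFACE

Orientations are given as a unit quaternion [x, y, z, w].
In Python, from station import state, capture, camera_model, finish_job gives the robot as it stands.
- The arm moves only by the tool carry_out, never from a script. Its argument "moves" is a list of rows, each a list of 7 numbers: the opening, from 0 (shut) to 1 (fully open), then the shift along the tool's x, y, z in cm, then the turn, a rotation vector about the tool's x, y, z in rad. A call has 1 to 5 rows; each row is the pose to reach, as a shift and turn from the pose commanded when the call began, along the tool's axes at that moment; what a row does not reach only later rows make up. A row lasts 1/8 s, in which the tool goes at most 62.5 mm and 10.7 degrees, less where a joint would pass 70% of its speed; a pose out of reach is approached as far as the arm can. A call with a gripper value outside its range is refused whole. The fingers move at their own pace and stop on an object; the grip force is fixed at half the most. Time passes only in rows, so rows that repeat a pose let the fingers close. It gives the time, the measured TCP pose, the force and the opening at its end, in the units of the state.
- state(): the state, without advancing time (a new reading comes with each control period).
- capture(name): name is "side" or "top"; returns the picture (420x560x3 uint8, blue, green, red); there is no depth.
- camera_model(name): a dict with "intrinsics" (3x3 intrinsics, pixels), "R" (3x3) and "t" (3): a world point X has camera coordinates R X + t. Camera axes: x right, y down, z forward; pixel columns grow to the right and rows downward; lengths in mm; the calibration is good to about 2 mm. A picture is of the moment at which its call begins. camera_model takes no time and is no camera call.
- finish_job(): hands the job in, once; it reports no verdict.
The state is a dict: "t": time; "joint_pos": joint angles; "joint_velocities": joint speeds; "joint_efforts": joint torques, N m; "ee_pos": TCP position; "tcp_rot": TCP orientation; "contact_force": force on the tool from outside, world axes, zero at the start; "torque": the same for the moment, N m; "width": finger opening in mm.
Only numpy, scipy, OpenCV 4.12 (cv2) and the standard library are available. Lean on these libraries where they do the work, as an engineer would, in place of code of your own. Each camera call takes 0.05 s, during which the arm holds its last target.

## Working session

There is one attempt and no reset: what is moved stays moved. The work goes in short steps, Python scripts to look and compute and a tool call to move; the robot and the scene stay as the last step left them, time stands still between calls to the robot, and variables do not carry over. Pictures are saved under pics/ and viewed, and the job is handed in when it is done.

Besides the shell and the picture viewer there is one more tool, called after "Request:" as name([rows], argument=value, ...), one row to a line, values as JSON. carry_out: Moves the arm, as the interface text tells. Its arguments: {"type":"object","properties":{"moves":{"type":"array"}},"required":["moves"]}

```bash
mkdir -p pics; ls; python3 - <<'E'
from station import *
import cv2
print(state())
for n in("top","side"):
    cv2.imwrite(f"pics/{n}0.png",capture(n)); print(n,camera_model(n))
E
```

```text
pics
{'t': 0.0, 'joint_pos': array([ 1.24659675e+00,  1.31125280e-01,  1.48926734e+00,  1.26269783e-06,
        1.52302595e+00, -8.53515255e-02]), 'joint_velocities': array([-0.0017752 , -0.00098589,  0.00149805, -0.00030118,  0.00023423,
        0.00116747]), 'joint_efforts': array([-1.19503916e-06, -5.59856236e+01, -4.91752946e+01,  7.66746537e-02,
        3.58322065e-02, -4.29860393e-05]), 'ee_pos': array([141.72111308, 582.44754285, 225.61544494]), 'tcp_rot': array([-0.43722208,  0.55654868,  0.43651459,  0.55546866]), 'contact_force': array([ 0.31843632, -0.31454333, -0.17359923]), 'torque': array([ 0.0195784 , -0.03246846,  0.00968015]), 'width': 93.14324402188}
top {'intrinsics': array([[412.63924418,   0.        , 274.45654086],
       [  0.        , 412.63924418, 204.09265092],
       [  0.        ,   0.        ,   1.        ]]), 'R': array([[-0.00701809, -0.99994706,  0.00752539],
       [-0.99616219,  0.00633454, -0.08729697],
       [ 0.08724468, -0.00810917, -0.99615391]]), 't': array([ -2.83999941, 549.97712862, 762.83898868])}
side {'intrinsics': array([[513.7912915 ,   0.        , 287.58276454],
       [  0.        , 513.7912915 , 207.41832515],
       [  0.        ,   0.        ,   1.        ]]), 'R': array([[ 0.86776826, -0.49694741,  0.00463866],
       [-0.34356873, -0.60663067, -0.71690986],
       [ 0.35908045,  0.62051793, -0.69715044]]), 't': array([-486.50143972,  236.43900874,  978.88341869])}
```

View pics/top0.png

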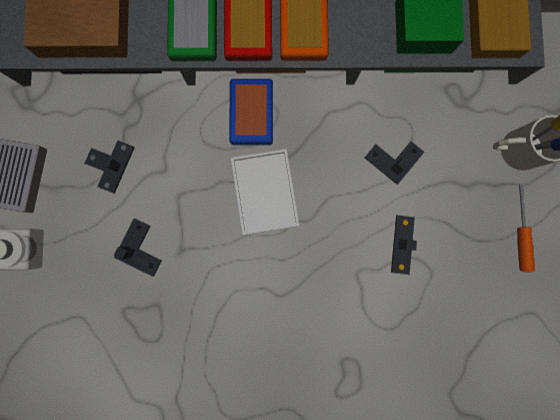

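View pics/side0.png

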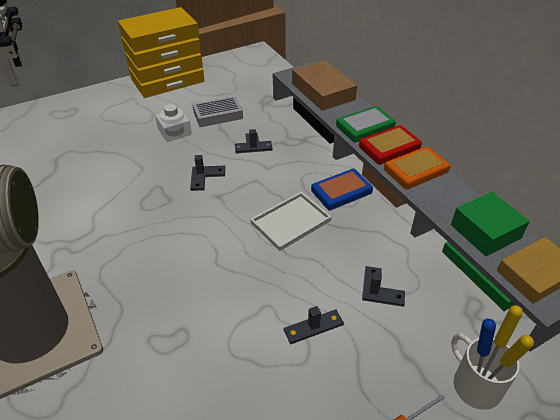

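Top view: the L's are at about (138,248) and (395,162), the tray at (265,192), the T at (112,165) and the straight at (402,245). Next I'll zoom in and take contours.

```bash
cat > h.py <<'E'
import numpy as np,cv2
from station import *
def ray(n,uv,z):
    c=camera_model(n);R,t,K=c["R"],c["t"],c["intrinsics"]
    C=-R.T@t; d=(R.T@np.linalg.inv(K)@np.c_[np.atleast_2d(uv),np.ones(len(np.atleast_2d(uv)))].T).T
    return C+d*((z-C[2])/d[:,2])[:,None]
def proj(n,X):
    c=camera_model(n);p=(c["R"]@np.atleast_2d(X).T).T+c["t"];p=p@c["intrinsics"].T
    return p[:,:2]/p[:,2:]
E
python3 - <<'E'
from h import *
im=cv2.imread("pics/top0.png")
g=im.max(2)
def crop(im,x0,y0,w,h,s):return cv2.resize(im[y0:y0+h,x0:x0+w],None,fx=s,fy=s,interpolation=cv2.INTER_CUBIC)
a=np.hstack([crop(im,105,210,65,70,6),crop(im,360,130,65,70,6)])
cv2.imwrite("pics/z1.png",cv2.convertScaleAbs(a,alpha=2))
for nm,(x0,y0,w,h) in dict(L1=(105,210,65,70),L2=(360,130,65,70)).items():
    m=(g[y0:y0+h,x0:x0+w]<85).astype(np.uint8)
    cs,_=cv2.findContours(m,cv2.RETR_EXTERNAL,cv2.CHAIN_APPROX_NONE)
    c=max(cs,key=cv2.contourArea)+[x0,y0]
    p=cv2.approxPolyDP(c,2.5,True)[:,0]
    print(nm,cv2.contourArea(c));
    for a,b in zip(p,ray("top",p,8)):print(a,b.round(1))
hsv=cv2.cvtColor(im,cv2.COLOR_BGR2HSV)
sub=im[140:245,222:310];print(im[200,265],im[200,320])
cv2.imwrite("pics/z2.png",crop(im,222,140,88,105,5))
E
```

```text
L1 1244.5
[134 218] [526.1 265.4   8. ]
[114 257] [451.4 302.    8. ]
[153 276] [414.8 226.6   8. ]
[161 260] [445.  211.9   8. ]
[138 248] [468.3 256.4   8. ]
[149 225] [512.3 236.2   8. ]
L2 1146.0
[423 151] [ 654.7 -300.6    8. ]
[411 141] [ 674.9 -277.5    8. ]
[393 159] [ 639.  -240.7    8. ]
[375 144] [ 669.2 -206.1    8. ]
[364 157] [ 643.3 -183.6    8. ]
[398 183] [ 591.3 -249.     8. ]
[161 161 162] [127 128 132]
```

View pics/z1.png

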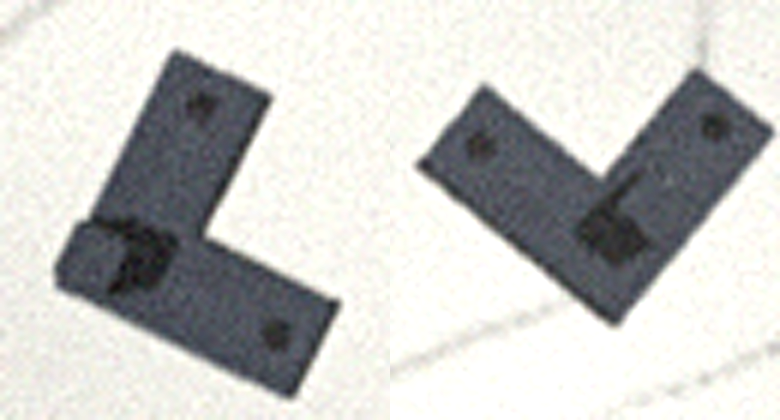

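View pics/z2.png

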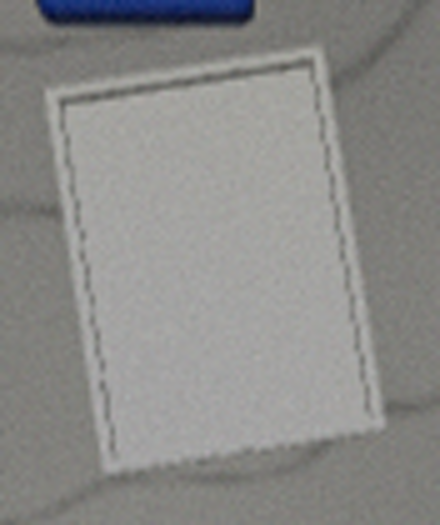

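```bash
cat >> h.py <<'E'
def kab(M,W):
    M=np.array(M,float);W=np.array(W)[:,:2];m=M.mean(0);w=W.mean(0);A=M-m;B=W-w
    th=np.arctan2((A[:,0]*B[:,1]-A[:,1]*B[:,0]).sum(),(A*B).sum())
    R=np.array([[np.cos(th),-np.sin(th)],[np.sin(th),np.cos(th)]])
    return w-R@m,th,(W-(M@R.T+w-R@m)),R
def poly(n,im,box,thr,bright,eps=2.5,s=6):
    x0,y0,w,h=box
    g=cv2.GaussianBlur(im.max(2),(3,3),0)[y0:y0+h,x0:x0+w]
    g=cv2.resize(g,None,fx=s,fy=s,interpolation=cv2.INTER_CUBIC)
    m=((g>thr) if bright else (g<thr)).astype(np.uint8)
    cs,_=cv2.findContours(m,cv2.RETR_EXTERNAL,cv2.CHAIN_APPROX_NONE)
    c=max(cs,key=cv2.contourArea)
    p=cv2.approxPolyDP(c,eps*s,True)[:,0]
    return (p+.5)/s-.5+[x0,y0]
E
python3 - <<'E'
from h import *
im=cv2.imread("pics/top0.png")
Mm={'o':(-22,-22),'x1':(62,-22),'x2':(62,12),'i':(12,12),'y2':(12,62),'y1':(-22,62)}
for nm,box in dict(L1=(105,210,65,70),L2=(360,130,65,70)).items():
    p=poly("top",im,box,85,False,2); print(nm,p.round(1).tolist())
    W=ray("top",p,8)
    print(W.round(1)[:,:2].tolist())
    seq=np.array([Mm[k] for k in Mm],float)
    best=None
    import itertools
    # label: cyclic match, either direction, skip outer for L1
    if len(p)==6:
        for r in range(6):
            for d in(1,-1):
                q=np.roll(W[::d],r,0)
                for idx in ([0,1,2,3,4,5],[1,2,3,4,5]):
                    o,th,e,R=kab(seq[idx],q[idx]); s=(len(idx),np.abs(e).max())
                    if s[1]<8: print(len(idx),o.round(1),th.round(4),e.round(1).tolist())
p=poly("top",im,(222,140,88,105),138,True,3);print(p.round(1).tolist())
W=ray("top",p,14);print(W.round(1).tolist())
if len(p)==4:
  for r in range(4):
    for d in (1,-1):
      o,th,e,R=kab([(-76,-55),(76,-55),(76,55),(-76,55)],np.roll(W[::d],r,0))
      if np.abs(e).max()<8:print("tray",o.round(1),th.round(4),e.round(1).tolist())
E
```

```text
L1 [[133.6, 218.2], [113.9, 256.9], [153.1, 275.9], [160.8, 259.6], [139.1, 248.4], [149.8, 225.9]]
[[525.6, 266.2], [451.6, 302.1], [414.9, 226.5], [445.8, 212.4], [467.4, 254.3], [510.5, 234.7]]
6 [461.2 272.5] -2.0197 [[0.6, 0.3], [0.4, 0.3], [0.7, 0.9], [0.6, -2.2], [-1.3, -0.1], [-1.0, 0.8]]
5 [461.  272.4] -2.0154 [[0.5, 0.6], [0.7, 1.1], [0.8, -2.1], [-1.2, -0.2], [-0.8, 0.6]]
L2 [[423.2, 151.4], [410.1, 141.1], [394.2, 158.9], [375.2, 143.9], [364.1, 157.1], [397.1, 183.8]]
[[653.8, -301.0], [674.7, -275.7], [639.2, -243.2], [669.4, -206.6], [643.1, -183.8], [589.8, -247.2]]
6 [ 620.6 -244.9] -0.7027 [[0.3, 0.3], [0.2, 0.8], [-0.9, 0.1], [1.7, 0.3], [-0.4, -1.2], [-0.7, -0.4]]
5 [ 620.5 -245.1] -0.7007 [[0.1, 0.8], [-0.9, 0.1], [1.7, 0.4], [-0.3, -1.1], [-0.6, -0.3]]
[[284.8, 148.6], [230.4, 157.9], [242.6, 234.1], [298.8, 224.6]]
[[659.6, -27.5, 14.0], [641.7, 78.6, 14.0], [493.5, 54.9, 14.0], [511.0, -53.1, 14.0]]
tray [576.4  13.2] 0.1642 [[0.5, 0.4], [-0.8, 1.1], [-0.7, -1.3], [1.0, -0.1]]
tray [576.4  13.2] -2.9774 [[-0.7, -1.3], [1.0, -0.1], [0.5, 0.4], [-0.8, 1.1]]
```

```bash
cat >> h.py <<'E'
from scipy.spatial.transform import Rotation as Ro
def row(x,y,z,deg):
    s=state();R0=Ro.from_quat(s["tcp_rot"]);a=np.radians(deg)
    X=np.array([0,0,-1.]);Z=np.array([np.cos(a),np.sin(a),0]);Y=np.cross(Z,X)
    c=[]
    for k in(1,-1):
        R1=Ro.from_matrix(np.c_[X,k*Y,k*Z]); c.append((R0.inv()*R1).as_rotvec())
    rv=min(c,key=np.linalg.norm)
    zz=R0.as_matrix()[:,2]
    print("jaw",np.degrees(np.arctan2(zz[1],zz[0])).round(1),"pos",s["ee_pos"].round(1),"q",s["joint_pos"].round(2),"t",s["t"],"w",s["width"],"F",s["contact_force"].round(1))
    print("cm",(R0.inv().apply(np.array([x,y,z])-s["ee_pos"])/10).round(2),"rv",rv.round(3),np.degrees(np.linalg.norm(rv)).round(1))
E
python3 - <<'E'
from h import *
im=cv2.imread("pics/side0.png")
for o in[(461.1,272.5),(620.6,-245)]:
    for z in(8,56):
        p=proj("side",[*o,z])[0];print(p);cv2.circle(im,tuple(p.round().astype(int)),2,(0,0,255),-1)
for dx in(-71,71):
  for dy in(-50,50):
    a=.1642;p=proj("side",[576.4+dx*np.cos(a)-dy*np.sin(a),13.2+dx*np.sin(a)+dy*np.cos(a),4])[0];cv2.circle(im,tuple(p.round().astype(int)),2,(0,255,0),-1)
cv2.imwrite("pics/s1.png",cv2.resize(im[130:320,180:420],None,fx=3,fy=3))
row(461,272.5,100,64.4);row(461,272.5,100,-25.6)
E
```

```text
[200.47402715 170.87753112]
[198.27667368 156.04575399]
[373.11819567 289.15723371]
[376.06348419 274.36971878]
jaw 76.3 pos [141.7 582.5 225.7] q [ 1.25  0.13  1.49 -0.    1.52 -0.09] t 0.1 w 93.02037992799823 F [-0.8  0.2  0.8]
cm [ 12.6  -38.35 -22.55] rv [ 0.208 -0.002  0.   ] 11.9
jaw 76.3 pos [141.7 582.5 225.7] q [ 1.25  0.13  1.49 -0.    1.52 -0.09] t 0.1 w 93.02037992799823 F [-0.8  0.2  0.8]
cm [ 12.6  -38.35 -22.55] rv [-1.363e+00 -1.000e-03 -1.000e-03] 78.1
```

View pics/s1.png

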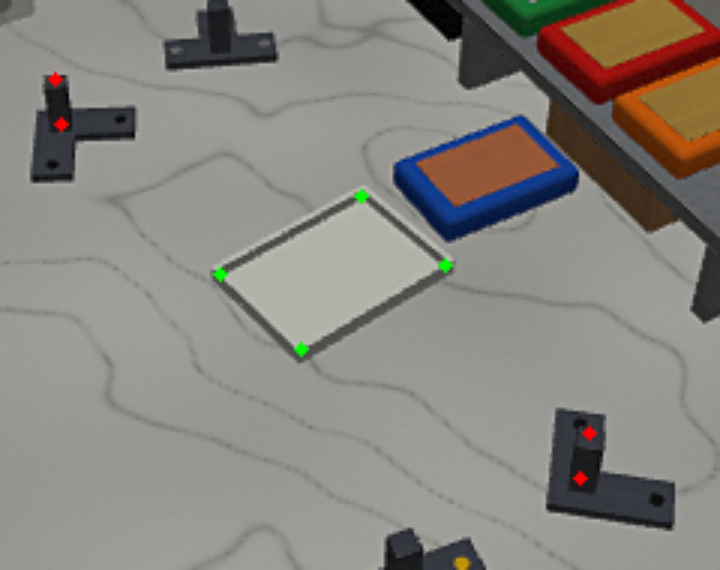

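Request:
carry_out([
  [1,6.0,-19.2,-11.3,0.104,0,0],
  [1,12.0,-38.35,-22.55,0.208,0,0],
  [1,12.0,-38.35,-22.55,0.208,0,0],
  [1,12.0,-38.35,-22.55,0.208,0,0],
  [1,12.0,-38.35,-22.55,0.208,0,0],
])

```text
t: 0.72
ee_pos: [359.3, 371.2, 144.5]
tcp_rot: [-0.377, 0.598, 0.377, 0.598]
contact_force: [-0.0, 1.1, 0.5]
width: 92.7
```

Request:
carry_out([
  [1,0,0,0,0,0,0],
  [1,0,0,0,0,0,0],
  [1,0,0,0,0,0,0],
])

```text
t: 1.1
ee_pos: [357.7, 374.1, 145.7]
tcp_rot: [-0.377, 0.598, 0.377, 0.598]
contact_force: [0.0, 0.1, -0.1]
width: 93.2
```

```bash
python3 -c "
from h import *
row(461,272.5,25,64.4)"
```

```text
jaw 64.5 pos [357.7 374.1 145.7] q [ 0.71 -0.04  1.81  0.    1.37 -0.42] t 1.1 w 93.17823236230323 F [ 0.   0.1 -0.1]
cm [ 12.07 -13.7   -4.73] rv [ 0.002  0.001 -0.   ] 0.1
```

Request:
carry_out([
  [1,2.0,-6.85,-2.4,0,0,0],
  [1,4.0,-13.7,-4.73,0,0,0],
  [1,4.0,-13.7,-4.73,0,0,0],
  [1,4.0,-13.7,-4.73,0,0,0],
  [1,4.0,-13.7,-4.73,0,0,0],
])

```text
t: 1.72
ee_pos: [460.9, 272.5, 105.7]
tcp_rot: [-0.377, 0.598, 0.377, 0.598]
contact_force: [-0.1, -0.5, 0.2]
width: 92.7
```

```bash
python3 -c "
from h import *
row(461,272.5,25,64.4)
cv2.imwrite('pics/t2.png',capture('top'))
cv2.imwrite('pics/s2.png',capture('side'))"
```

```text
jaw 64.5 pos [460.9 272.5 105.7] q [ 0.44  0.05  1.8   0.    1.29 -0.69] t 1.725 w 92.70203799040748 F [-0.1 -0.5  0.2]
cm [ 8.07 -0.01 -0.  ] rv [ 0.002  0.001 -0.   ] 0.1
```

View pics/s2.png

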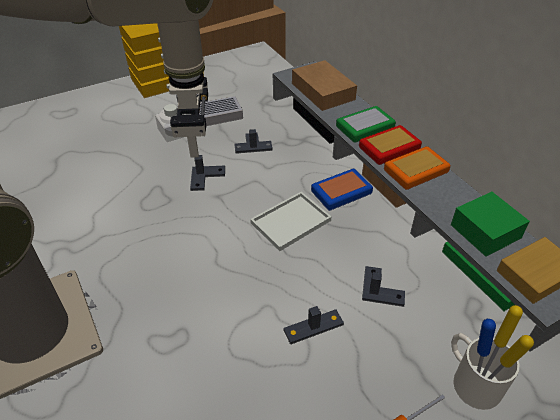

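The side view shows the gripper directly over L1's post at about (198,158), so I'll descend and grip.

Request:
carry_out([
  [1,4.0,0,0,0,0,0],
  [1,7.0,0,0,0,0,0],
  [1,8.0,0,0,0,0,0],
  [1,8.0,0,0,0,0,0],
  [0,8.0,0,0,0,0,0],
])

```text
t: 2.45
ee_pos: [462.5, 271.8, 26.9]
tcp_rot: [-0.377, 0.597, 0.377, 0.599]
contact_force: [0.3, 0.7, -0.0]
width: 86.7
```

Request:
carry_out([
  [0,0,0,0,0,0,0],
  [0,0,0,0,0,0,0],
  [0,0,0,0,0,0,0],
  [0,0,0,0,0,0,0],
  [0,0,0,0,0,0,0],
])

```text
t: 3.08
ee_pos: [461.5, 271.0, 25.2]
tcp_rot: [-0.377, 0.598, 0.377, 0.598]
contact_force: [-0.2, -0.1, -0.3]
width: 37.4
```

```bash
python3 -c "
from h import *
row(613.6,39.6,27,9.4)"
```

```text
jaw 64.4 pos [461.5 271.   25.2] q [ 0.44  0.15  1.85 -0.    1.14 -0.69] t 3.075 w 37.431047851306126 F [-0.2 -0.1 -0.3]
cm [ -0.18 -23.72 -14.29] rv [ 0.96 -0.   -0.  ] 55.0
```

Request:
carry_out([
  [0,0,0,0,0,0,0],
  [0,0,0,0,0,0,0],
  [0,0,0,0,0,0,0],
  [0,0,0,0,0,0,0],
  [0,0,0,0,0,0,0],
])

```text
t: 3.7
ee_pos: [461.6, 271.0, 25.2]
tcp_rot: [-0.377, 0.598, 0.377, 0.598]
contact_force: [-0.5, 0.7, -0.5]
width: 18.0
```

Request:
carry_out([
  [0,-1.0,0,0,0,0,0],
  [0,-3.0,0,0,0,0,0],
  [0,-6.0,0,0,0,0,0],
  [0,-6.0,0,0,0,0,0],
  [0,-6.0,0,0,0,0,0],
])

```text
t: 4.32
ee_pos: [461.2, 270.8, 84.7]
tcp_rot: [-0.377, 0.599, 0.377, 0.598]
contact_force: [-0.2, -0.2, -2.2]
width: 17.4
```

```bash
python3 -c "
from h import *
cv2.imwrite('pics/s3.png',capture('side'))
row(613.6,39.6,86,9.4)"
```

```text
jaw 64.4 pos [460.8 270.6  84.1] q [ 0.44  0.07  1.82 -0.    1.25 -0.69] t 4.375 w 18.177428326028537 F [-0.6  0.1 -1.1]
cm [ -0.2  -23.76 -14.23] rv [ 0.96  -0.002 -0.   ] 55.0
```

View pics/s3.png

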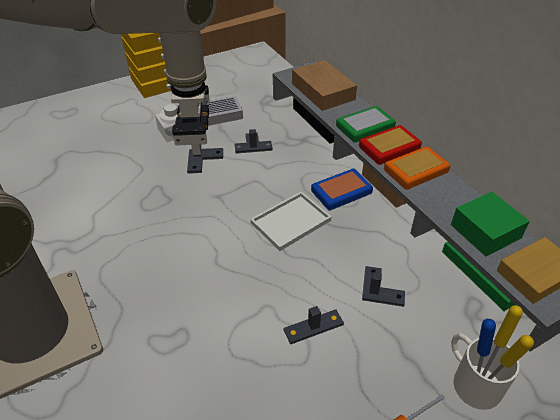

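L1 is lifted, hanging level at about (200,155). Carrying it on toward the tray.

Request:
carry_out([
  [0,0,-3.0,-1.8,0.12,0,0],
  [0,0,-6.0,-3.6,0.24,0,0],
  [0,0,-9.0,-5.4,0.36,0,0],
  [0,0,-12.0,-7.2,0.48,0,0],
  [0,0,-15.0,-9.0,0.6,0,0],
])

```text
t: 5.0
ee_pos: [557.3, 123.9, 83.5]
tcp_rot: [-0.182, 0.684, 0.182, 0.682]
contact_force: [-0.0, 0.1, -1.5]
width: 17.5
```

```bash
python3 -c "
from h import *
row(613.6,39.6,86,9.4)"
```

```text
jaw 29.8 pos [557.3 123.9  83.5] q [ 0.13  0.17  1.71  0.    1.26 -0.39] t 5.0 w 17.4875467351776 F [-0.   0.1 -1.5]
cm [ -0.27 -10.11   0.7 ] rv [ 0.356 -0.003 -0.001] 20.4
```

Request:
carry_out([
  [0,0,-4.0,0.3,0.12,0,0],
  [0,0,-7.0,0.5,0.24,0,0],
  [0,0,-9.5,0.7,0.35,0,0],
  [0,0,-9.5,0.7,0.35,0,0],
  [0,0,-9.5,0.7,0.35,0,0],
])

```text
t: 5.62
ee_pos: [610.4, 46.8, 83.9]
tcp_rot: [-0.062, 0.705, 0.062, 0.704]
contact_force: [-0.7, 0.8, -2.0]
width: 17.5
```

Request:
carry_out([
  [0,0,0,0,0,0,0],
  [0,0,0,0,0,0,0],
])

```text
t: 5.88
ee_pos: [611.2, 47.0, 85.2]
tcp_rot: [-0.062, 0.704, 0.062, 0.704]
contact_force: [0.7, -0.5, -0.8]
width: 17.9
```

```bash
python3 -c "
from h import *
row(613.6,39.6,27,9.4)
cv2.imwrite('pics/t4.png',capture('top'))
cv2.imwrite('pics/s4.png',capture('side')[100:310,150:430].repeat(2,0).repeat(2,1))"
```

```text
jaw 10.1 pos [611.2  47.   85.2] q [-0.01  0.27  1.59  0.    1.28 -0.18] t 5.875 w 17.895695481418866 F [ 0.7 -0.5 -0.8]
cm [ 5.82 -0.77  0.11] rv [ 0.011 -0.    -0.   ] 0.7
```

View pics/s4.png

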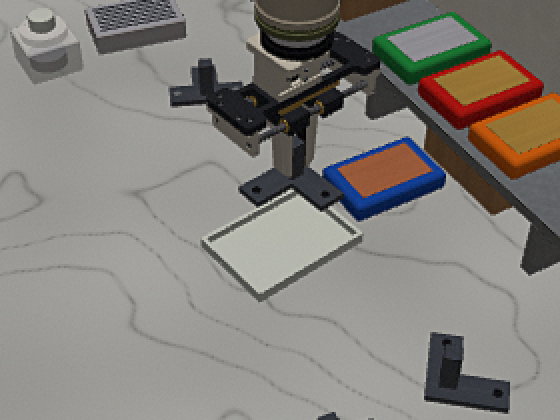

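View pics/t4.png

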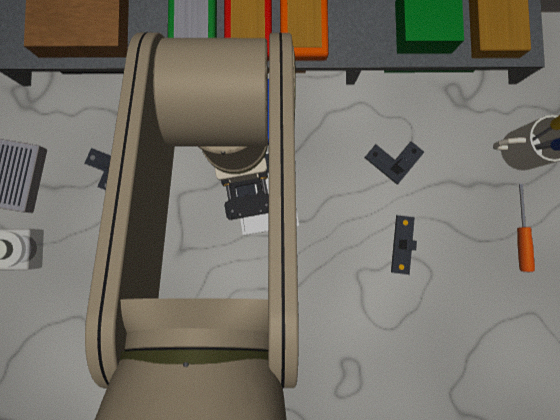

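Side view: L1 hangs above the tray's far-left corner (about (295,185) in the doubled crop), its legs running toward -x and -y as wanted. I'll correct the lateral offset, then lower it.

Request:
carry_out([
  [0,0,-0.75,0.1,0.011,0,0],
  [0,2.5,-0.75,0.1,0.011,0,0],
  [0,4.5,-0.75,0.1,0.011,0,0],
  [0,5.2,-0.75,0.1,0.011,0,0],
  [0,5.2,-0.75,0.1,0.011,0,0],
])

```text
t: 6.6
ee_pos: [613.2, 39.0, 32.5]
tcp_rot: [-0.057, 0.705, 0.058, 0.704]
contact_force: [0.5, 0.3, -0.9]
width: 17.8
```

Request:
carry_out([
  [0,0.2,0,0,0,0,0],
  [0,0.4,0,0,0,0,0],
  [0,0.4,0,0,0,0,0],
])

```text
t: 6.98
ee_pos: [613.9, 39.1, 29.5]
tcp_rot: [-0.058, 0.705, 0.058, 0.705]
contact_force: [-0.5, 1.1, -1.8]
width: 17.6
```

```bash
python3 -c "
from h import *
row(613.6,39.6,29,9.4)
cv2.imwrite('pics/s5.png',capture('side')[130:270,220:400].repeat(4,0).repeat(4,1))"
```

```text
jaw 9.3 pos [613.9  39.1  29.5] q [-0.02  0.34  1.62 -0.    1.18 -0.18] t 6.975 w 17.59847989464611 F [-0.5  1.1 -1.8]
cm [ 0.05  0.05 -0.03] rv [-0.001  0.     0.   ] 0.1
```

View pics/s5.png

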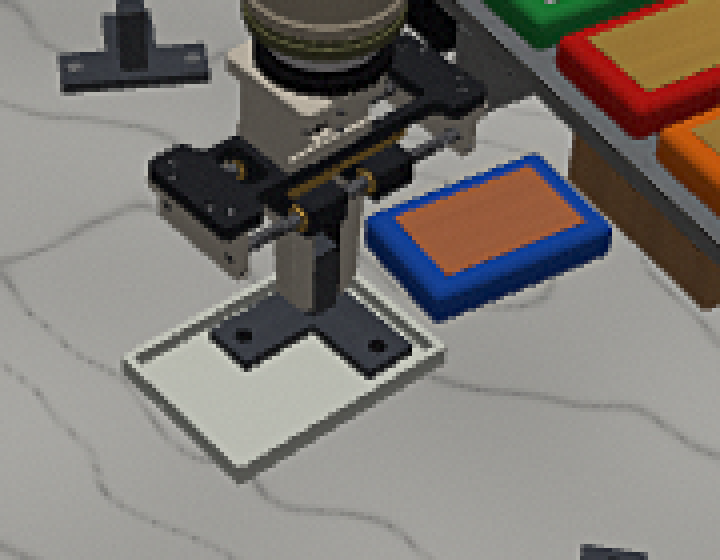

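L1 is inside the tray walls, parallel to them, with visible play at the left and right walls. Releasing.

Request:
carry_out([
  [0,0.05,0,0,0,0,0],
  [0.5,0.05,0,0,0,0,0],
  [0.5,0.05,0,0,0,0,0],
  [0.5,0.05,0,0,0,0,0],
  [0.5,0.05,0,0,0,0,0],
])

```text
t: 7.65
ee_pos: [613.8, 39.1, 28.7]
tcp_rot: [-0.058, 0.705, 0.058, 0.705]
contact_force: [-0.5, 0.3, -0.2]
width: 45.8
```

Request:
carry_out([
  [0.5,-2,0,0,0,0,0],
  [0.5,-5,0,0,0,0,0],
  [0.5,-8,0,0,0,0,0],
  [0.5,-8,0,0,0,0,0],
])

```text
t: 8.15
ee_pos: [616.7, 39.0, 113.8]
tcp_rot: [-0.058, 0.702, 0.057, 0.707]
contact_force: [0.2, 0.2, -0.3]
width: 46.7
```

```bash
python3 -c "
from h import *
row(620.6,-245,110,-40.2)"
```

```text
jaw 9.3 pos [616.7  39.  113.8] q [-0.02  0.25  1.57  0.    1.32 -0.18] t 8.15 w 46.729456754488965 F [ 0.2  0.2 -0.3]
cm [  0.38 -28.09  -4.23] rv [ 0.865  0.008 -0.002] 49.5
```

Request:
carry_out([
  [0.7,0,-5,-0.7,0.17,0,0],
  [0.7,0,-10,-1.4,0.34,0,0],
  [0.7,0,-15,-2.1,0.5,0,0],
  [0.7,0,-20,-2.8,0.66,0,0],
  [0.7,0,-24,-3.5,0.8,0,0],
])

```text
t: 8.78
ee_pos: [617.6, -205.3, 108.2]
tcp_rot: [0.223, 0.671, -0.223, 0.671]
contact_force: [0.3, -0.9, -0.7]
width: 65.2
```

Request:
carry_out([
  [0.7,0,0,0,0,0,0],
  [0.7,0,0,0,0,0,0],
])

```text
t: 9.02
ee_pos: [617.8, -202.9, 108.2]
tcp_rot: [0.221, 0.672, -0.221, 0.671]
contact_force: [-0.4, 0.2, -0.2]
width: 65.3
```

```bash
python3 -c "
from h import *
row(620.6,-245,110,-40.2)"
```

```text
jaw -36.4 pos [ 617.8 -202.9  108.2] q [-0.4   0.34  1.46  0.    1.34  0.24] t 9.025 w 65.33064925286035 F [-0.4  0.2 -0.2]
cm [-0.19 -3.22  2.72] rv [ 0.066 -0.001 -0.   ] 3.8
```

Also checking the placed L1 from above now that the arm has moved aside.

Request:
carry_out([
  [0.7,0,-3.2,2.7,0.066,0,0],
  [0.7,0,-3.2,2.7,0.066,0,0],
  [0.7,0,-3.2,2.7,0.066,0,0],
  [0.7,0,-3.2,2.7,0.066,0,0],
])

```text
t: 9.52
ee_pos: [621.0, -243.6, 108.6]
tcp_rot: [0.243, 0.664, -0.243, 0.664]
contact_force: [-0.5, 0.2, -0.8]
width: 64.6
```

```bash
python3 -c "
from h import *
row(620.6,-245,25,-40.2)
im=capture('top');cv2.imwrite('pics/t6r.png',im)
cv2.imwrite('pics/t6.png',cv2.resize(im[130:250,200:320],None,fx=5,fy=5))
cv2.imwrite('pics/s6.png',capture('side')[120:320,180:450].repeat(2,0).repeat(2,1))"
```

```text
jaw -40.2 pos [ 621.  -243.6  108.6] q [-0.45  0.39  1.41  0.    1.35  0.25] t 9.525 w 64.6121622392863 F [-0.5  0.2 -0.8]
cm [ 8.36 -0.13  0.06] rv [ 0.001 -0.001 -0.   ] 0.1
```

View pics/t6.png

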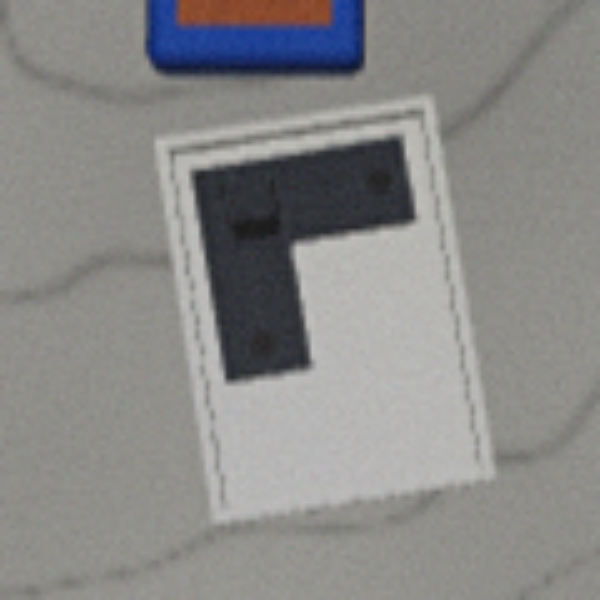

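View pics/s6.png

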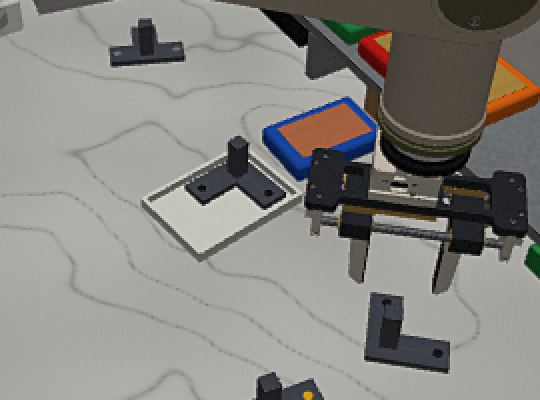

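L1 sits flat near the tray's upper-left corner, parallel to the walls with margin on each side. The gripper is over L2's post. I'll measure L1 and grasp L2.

Request:
carry_out([
  [0.7,4.0,-0.1,0.05,0,0,0],
  [0.7,7.3,-0.1,0.05,0,0,0],
  [0.7,8.3,-0.1,0.05,0,0,0],
  [0.7,8.3,-0.1,0.05,0,0,0],
  [0,8.3,-0.1,0.05,0,0,0],
])

```text
t: 10.25
ee_pos: [621.9, -246.8, 27.8]
tcp_rot: [0.243, 0.663, -0.244, 0.665]
contact_force: [-0.3, -0.1, 0.5]
width: 59.3
```

Request:
carry_out([
  [0,0,0,0,0,0,0],
  [0,0,0,0,0,0,0],
  [0,0,0,0,0,0,0],
  [0,0,0,0,0,0,0],
  [0,0,0,0,0,0,0],
])

```text
t: 10.88
ee_pos: [620.6, -246.3, 25.8]
tcp_rot: [0.243, 0.664, -0.243, 0.664]
contact_force: [0.3, -0.7, 0.9]
width: 17.9
```

Request:
carry_out([
  [0,0,0,0,0,0,0],
  [0,0,0,0,0,0,0],
  [0,0,0,0,0,0,0],
])

```text
t: 11.25
ee_pos: [620.7, -246.3, 25.8]
tcp_rot: [0.243, 0.664, -0.243, 0.664]
contact_force: [-0.2, -1.5, 1.1]
width: 18.2
```

```bash
python3 - <<'E'
from h import *
im=cv2.imread("pics/t6r.png")
p=poly("top",im,(225,148,75,75),90,False,2);print(p.round(1).tolist())
W=ray("top",p,12)
seq=np.array([(-22,-22),(62,-22),(62,12),(12,12),(12,62),(-22,62)],float)
for r in range(6):
  for d in(1,-1):
    if len(p)==6:
      o,th,e,R=kab(seq,np.roll(W[::d],r,0))
      if abs(e).max()<8:print(o,np.degrees(th),abs(e).max())
row(576.4,13.2,86,9.4)
E
```

```text
[[278.9, 157.4], [238.6, 164.4], [245.4, 205.1], [260.9, 202.2], [258.2, 177.8], [281.9, 172.9]]
[612.64251102  39.8025434 ] -170.45431778432834 2.3014893631869597
jaw -40.3 pos [ 620.7 -246.3   25.8] q [-0.45  0.47  1.45 -0.    1.21  0.25] t 11.25 w 18.222646964169925 F [-0.2 -1.5  1.1]
cm [ -6.02  16.94 -20.16] rv [-0.867  0.     0.   ] 49.7
```

Request:
carry_out([
  [0,-1,0,0,0,0,0],
  [0,-3,0,0,0,0,0],
  [0,-7,0,0,0,0,0],
  [0,-7,0,0,0,0,0],
])

```text
t: 11.75
ee_pos: [624.0, -247.9, 102.2]
tcp_rot: [0.243, 0.661, -0.244, 0.667]
contact_force: [0.6, -1.1, -0.8]
width: 17.9
```

```bash
python3 -c "
from h import *
row(539.2,-13.2,95,9.4)"
```

```text
jaw -40.3 pos [ 624.  -247.9  102.2] q [-0.45  0.39  1.41  0.    1.33  0.25] t 11.75 w 17.934491897158225 F [ 0.6 -1.1 -0.8]
cm [  0.55  12.42 -21.65] rv [-0.867  0.01   0.002] 49.7
```

Request:
carry_out([
  [0,0,2.3,-4,-0.16,0,0],
  [0,0,4.6,-8,-0.32,0,0],
  [0,0,6.9,-12,-0.48,0,0],
  [0,0,9.0,-15.5,-0.64,0,0],
  [0,0,10.5,-18,-0.75,0,0],
])

```text
t: 12.38
ee_pos: [550.3, -48.1, 95.7]
tcp_rot: [-0.018, 0.707, 0.019, 0.707]
contact_force: [-0.3, -0.5, -1.8]
width: 17.9
```

Request:
carry_out([
  [0,0,0,0,0,0,0],
  [0,0,0,0,0,0,0],
])

```text
t: 12.62
ee_pos: [551.4, -50.2, 96.0]
tcp_rot: [-0.016, 0.707, 0.016, 0.707]
contact_force: [0.5, 0.4, -1.2]
width: 17.7
```

```bash
python3 -c "
from h import *
row(539.2,-13.2,95,9.4)"
```

```text
jaw 2.6 pos [551.4 -50.2  96. ] q [-0.18  0.11  1.76 -0.    1.28 -0.23] t 12.625 w 17.70677114738047 F [ 0.5  0.4 -1.2]
cm [ 0.09  3.76 -1.05] rv [-0.118  0.     0.001] 6.8
```

Request:
carry_out([
  [0,0,3.76,-1.05,-0.118,0,0],
  [0,0,3.76,-1.05,-0.118,0,0],
  [0,0,3.76,-1.05,-0.118,0,0],
  [0,0,3.76,-1.05,-0.118,0,0],
  [0,0,3.76,-1.05,-0.118,0,0],
])

```text
t: 13.25
ee_pos: [539.2, -13.5, 95.8]
tcp_rot: [-0.058, 0.705, 0.058, 0.705]
contact_force: [0.0, 0.7, -0.8]
width: 17.7
```

```bash
python3 -c "
from h import *
row(539.2,-13.2,30,9.4)
cv2.imwrite('pics/s7.png',capture('side')[130:300,180:400].repeat(3,0).repeat(3,1))"
```

```text
jaw 9.4 pos [539.2 -13.5  95.8] q [-0.12  0.07  1.8  -0.    1.27 -0.28] t 13.25 w 17.6652834445489 F [ 0.   0.7 -0.8]
cm [6.58 0.03 0.01] rv [-0.001  0.     0.   ] 0.0
```

View pics/s7.png

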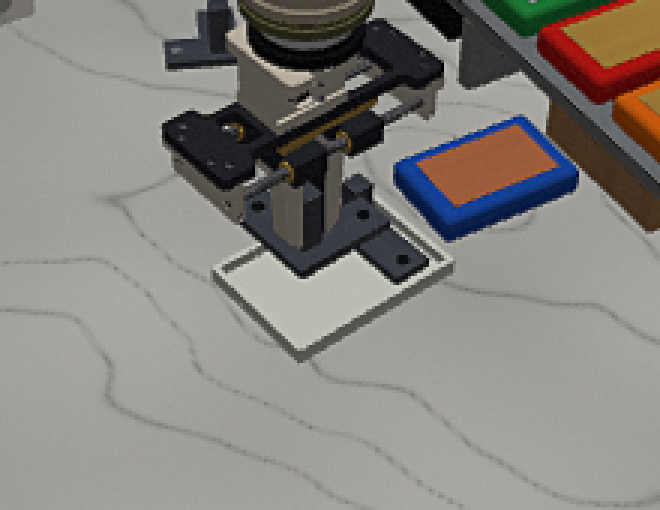

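Orientation is right: the outer corner points to the near tray corner, about (300,275) in the crop, and the legs lead toward L1. Lowering.

Request:
carry_out([
  [0,2.5,0,0,0,0,0],
  [0,4.5,0,0,0,0,0],
  [0,5.6,0,0,0,0,0],
  [0,6.2,0,0,0,0,0],
  [0,6.4,0,0,0,0,0],
])

```text
t: 13.92
ee_pos: [539.2, -12.8, 31.9]
tcp_rot: [-0.058, 0.705, 0.058, 0.705]
contact_force: [0.4, 0.4, -2.1]
width: 18.0
```

Request:
carry_out([
  [0,0.1,0,0,0,0,0],
  [0,0.2,0,0,0,0,0],
  [0,0.2,0,0,0,0,0],
])

```text
t: 14.3
ee_pos: [539.1, -12.7, 30.0]
tcp_rot: [-0.058, 0.705, 0.058, 0.705]
contact_force: [-0.6, 0.3, -1.4]
width: 17.4
```

```bash
python3 -c "
from h import *
row(539.2,-13.2,30,9.4)
cv2.imwrite('pics/s8.png',capture('side')[130:300,180:400].repeat(3,0).repeat(3,1))"
```

```text
jaw 9.5 pos [539.1 -12.7  30. ] q [-0.12  0.16  1.84 -0.    1.15 -0.28] t 14.3 w 17.398656821454 F [-0.6  0.3 -1.4]
cm [ 0.   -0.05  0.  ] rv [0.001 0.    0.   ] 0.1
```

View pics/s8.png

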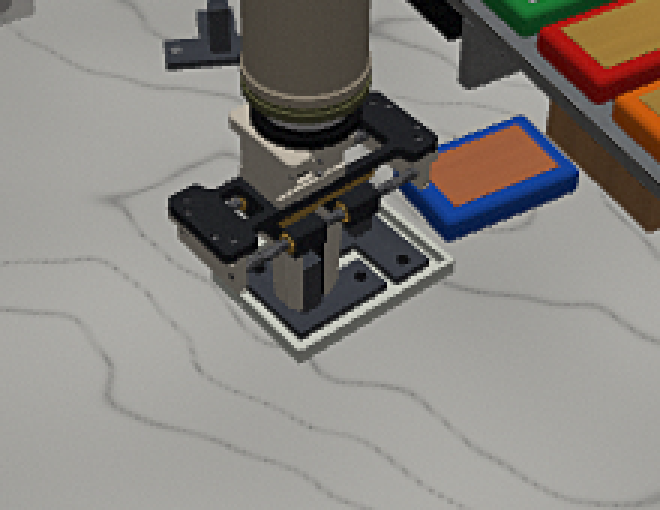

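L2 is down inside the walls, with clear gaps to them and to L1. Releasing and backing off.

Request:
carry_out([
  [0,0.05,0,0,0,0,0],
  [0.45,0.05,0,0,0,0,0],
  [0.45,0.05,0,0,0,0,0],
  [0.45,0.05,0,0,0,0,0],
  [0.45,0.05,0,0,0,0,0],
])

```text
t: 14.98
ee_pos: [538.9, -12.8, 29.2]
tcp_rot: [-0.058, 0.705, 0.058, 0.705]
contact_force: [0.9, 0.4, 0.6]
width: 41.6
```

Request:
carry_out([
  [0.45,-2,0,0,0,0,0],
  [0.45,-5,0,0,0,0,0],
  [0.45,-10,0,0,0,0,0],
  [0.45,-12,0,0,0,0,0],
])

```text
t: 15.48
ee_pos: [540.6, -12.9, 152.8]
tcp_rot: [-0.059, 0.703, 0.058, 0.706]
contact_force: [0.3, -1.0, -0.5]
width: 41.8
```

Request:
carry_out([
  [0.45,0,-6,0,0,0,0],
  [0.45,0,-12,0,0,0,0],
  [0.45,0,-18,0,0,0,0],
  [0.45,0,-24,0,0,0,0],
  [0.45,0,-24,0,0,0,0],
])

```text
t: 16.1
ee_pos: [578.0, -253.8, 148.8]
tcp_rot: [-0.057, 0.705, 0.056, 0.705]
contact_force: [-0.0, 1.1, -0.2]
width: 41.9
```

```bash
python3 -c "
from h import *
im=capture('top');
a=cv2.resize(im[140:245,215:315],None,fx=4,fy=4)
b=cv2.resize(capture('side')[170:275,230:330],None,fx=4,fy=4)
cv2.imwrite('pics/f.png',np.hstack([a,b]))
row(576.4,13.2,86,9.4)"
```

```text
jaw 9.4 pos [ 578.  -249.9  148.7] q [-0.49  0.26  1.49  0.    1.4  -0.65] t 16.2 w 41.876974671679775 F [-0.4  1.1 -0.6]
cm [ 6.29 25.98  4.13] rv [-0.001 -0.001 -0.001] 0.1
```

View pics/f.png

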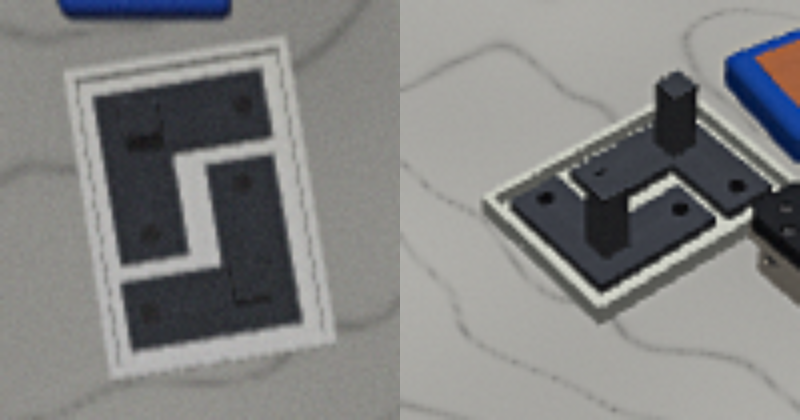

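Both L's lie flat and interlocked inside the tray, with gaps all round (top view: L1's corner at about (95,95), L2's at about (300,320) in the crop). The arm is clear, so I'll let it settle and hand in.

Request:
carry_out([
  [0.45,0,0,0,0,0,0],
  [0.45,0,0,0,0,0,0],
])

```text
t: 16.45
ee_pos: [578.5, -248.2, 149.5]
tcp_rot: [-0.059, 0.705, 0.059, 0.705]
contact_force: [0.2, 0.8, 0.3]
width: 41.9
```

```bash
python3 -c "
from h import *
print(finish_job())"
```

```text
the job is handed in; nothing more can be done
None
```

Both L-shaped brackets are in the tray, half a turn apart and interlocked, posts up, and let go. I gripped each by its post, turned it to the tray's yaw of about 9.4°, and set it in opposite tray corners. The job was handed in at about 16.5 s of the 53 s allowed.

**Last checks:** the final top and side pictures show both lying flat inside the walls, with gaps to the walls and to each other. The gripper was well clear, off to the side.

**Placement:** the first bracket measured about 1 mm from its target. I checked the second only by eye in the pictures.

**Forces:** the readings I saw stayed within a few newtons, and no check failed or disagreed.

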